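Fit the battery pack of a portable radio under its hold-down spring

TASK

Fit the blue battery pack that lies loose in the open back of the portable radio: with the fingertips press it down hard against the contact springs and slide it under the steel hold-down spring until it is fully home against the end of the bay, then push the red lock slider all the way towards the bay so that its tongue stands behind the pack. Only press and push: the pack must not be lifted out, and everything else on the radio and the table is left where it is.

Things in the scene. Friction and masses are not known exactly. Their poses are not given: they have to be found in the camera images.
- radio: Portable radio, 304 x 202 mm, cream back, wooden ends, lying face down; fixed. Origin: centre of its underside on the table, z up. Its back is the flat top at z = 72 mm. The battery bay is an open black recess in it: x = -86 to +60 mm, y = -24 to +36 mm (middle y = +6), flat floor at z = 34 mm. The pack slides along the radio's +x to the bay's end wall at x = +60.
- bay_stop (a point): Foot of the bay's end wall, on the bay floor, at the middle of its width (60, 6, 34 mm in the radio's frame): the underside of the pack's nose comes here when it is home.
- contact_spring: Two brass contact strips in the bay floor, pivoted at x = 0, y = 6, z = 34 mm of the radio (this origin), 48 mm long towards +x, their tips rising 11 mm when free. They hold the pack's nose up. Pressed flat into the floor they push up with about 4 N at the tips.
- hold_spring: Hold-down spring: bright steel leaf 18 mm wide, fixed in a notch of the end wall at (80, 6, 66) mm of the radio (this origin), running back along the radio's -x to a rolled end 10 mm thick. It gives upward only: about 5 N starts it, then 1 N per mm.
- spring_end (a point): Lowest point of the spring's rolled end, at rest at 40, 6, 57 mm of the radio: 1 mm lower than the top of a pack lying flat. The rolled end spans x = 35 to 45 mm. A nose that is up (top near 65 mm) butts against it and jams; one pressed flat (top 58 mm) lifts it at a push of 10 to 15 N and passes under.
- pack: Battery pack, 100 long (x) x 56 wide (y) x 24 mm, about 0.2 kg, blue, black nose at +x; origin: centre of its underside. It starts in the bay, nose at x = 20 to 29 mm of the radio, held up about 5 mm, tail on the floor. A white push ridge crosses its top: pack x = 14.5 to 19.5, 40 mm wide, 4 mm high. Home: lying flat, origin at (10, 6, 34) mm of the radio.
- press_point (a point): Middle of the pack's flat top, 13.5 mm behind the rear face of the push ridge (pack frame 1, 0, 24 mm): a fingertip here presses the pack flat with about 9 to 13 N and can push the ridge along +x.
- pack_nose (a point): Middle of the top edge of the pack's nose (pack frame 50, 0, 24 mm).
- lock (a joint): Lock slider: found at 0 to 0.003 m, fully locked at 0.016. It moves along the radio's -y towards the bay, rubs with about 2 N and stays where left. Locked, its steel tongue (radio x = -56 to -44, z = 48 to 56 mm) stands 13 mm out into the bay, 4 mm behind the tail of a pack that is home; a pack not home blocks it.
- lock_pad (a point): Centre of the top of the slider's red thumb pad, at (-50, 64, 80.5) mm of the radio when the slider reads 0. The pad is 30 (radio x) x 22 (radio y) x 8 mm high and rides 0.5 mm above the radio's back.
- bay_cover: Cover of the bay, loose cream panel 174 x 66 x 4 mm lying on the radio's back on the bay's -y side; leave it. Origin: centre of its underside.
- dial_knob: Brown knob, 34 mm across, 18 mm high, standing on the radio's back near its +x, -y corner; leave it. Origin: centre of its underside.
- screwdriver: Screwdriver 170 mm long, yellow handle 26 mm thick, lying on the table on the +y side of the radio; leave it. Origin under its middle.
- valve_a: Glass radio valve with a brown base, 42 mm across, 88 mm high, standing on the table; leave it. Origin: centre of its underside.
- valve_b: A second such valve; leave it. Origin: centre of its underside.
- valve_carton: White and orange valve carton, 42 x 42 x 105 mm, standing; leave it. Origin: centre of its underside.
- pocket_radio: Red pocket radio, 34 x 68 x 96 mm high, standing; leave it. Origin: centre of its underside.
- cleaner_can: Spray can, 44 mm across, 120 mm high, standing; leave it. Origin: centre of its underside.
There are look-alikes about, which are no part of the job. There is more than one size of the pack; the job needs the largest.

How it is judged:
On the way, in this order (a step that is already met when the one before it is completed fails the run):
1. the pack lies flat and fully home, its nose under the hold-down spring (x of pack_nose in the frame of radio above 0.057 m and z of pack_nose in the frame of radio below 0.0605 m and angle between pack's own z axis and vertical below 0.04 rad and contact force between hold_spring and pack above 2 N), for 0.2 s.
2. the lock slider is pushed across behind the pack (x of pack_nose in the frame of radio above 0.057 m and z of pack_nose in the frame of radio below 0.0605 m and angle between pack's own z axis and vertical below 0.04 rad and value of joint lock above 0.013 m), for 0.2 s.
At the end, for the whole second after the job is handed in: The pack lies flat (within 0.04 rad) in the bay with its nose within 3 mm of the end wall and its top edge no more than 2.5 mm above the flat position, the hold-down spring bears on it with over 2 N, the lock slider is at least 13 mm of its 16 mm across, and the pack is at rest (all of step 2 and contact force between hold_spring and pack above 2 N and linear speed of pack below 0.01 m/s); the robot touches nothing.
It fails at once if the pack is lifted: its underside's centre more than 24 mm above the bay floor, or the pack tipped over 0.5 rad (z of pack in the frame of radio above 0.058 m or angle between pack's own z axis and vertical above 0.5 rad).
It fails at once if something else on the radio or the table is moved more than 20 mm (distance of any of bay_cover, dial_knob, screwdriver, valve_a, valve_b, valve_carton, pocket_radio, cleaner_can from where it was at the start of the episode above 0.02 m).
It also fails if it takes over 45 s, if anything falls off the work surface, if the arm or the gripper's body presses on something with over 40 N, if the wrist force passes 120 N, or if a joint passes its speed limit or range.

ROBOT

A 7-joint arm with a two-finger parallel gripper is mounted at the origin on the work surface. World frame = base frame: x ahead of the robot, y to its left, z up, the work surface at z = 0. Lengths are in m, angles in rad, forces in N, time in s.
With the tool pointing down it reaches from about 0.4 to 0.875 m from the base axis. Payload 19.3 kg.
Tool frame: the origin (TCP) lies on the centre line of the jaws, within the pads' length; the fingertips stand 19 mm ahead of it and the grasp point (between the pads) is the TCP (bot.nose_length is the distance from the TCP to the fingertips, in m); y points along the fingers, z is the direction in which the jaws open and shut, and the axes are right-handed (so a half turn about y gives the same grasp; the last joint's range is limited). The gripper opens to 85 mm and grips with 20 to 120 N. Pads are 22 mm wide; open, the fingers measure 114 mm over their backs; the gripper's body (76 mm by 85 mm) begins 54 mm behind the grasp point. The pads swing forward as they close: fully open they stand 13 mm farther back than shut.
Start: joints at [1.042, 0.521, -0.036, 1.599, 0.021, 1.021, -0.113], TCP at [0.277, -0.56, 0.25] pointing down, gripper open.
Joint ranges: [-2.91, 2.91], [-0.3, 2.13], [-1.5, 1.42], [0.17, 2.43], [-1.26, 4.41], [0.16, 1.93], [-2.52, 2.52]. Speed limits (rad/s): [1.89, 1.89, 2.39, 2.39, 3.01, 3.01, 3.01].

INTERFACE

Orientations are given as [roll, pitch, yaw] about the fixed x, y, z axes, in that order (R = Rz(yaw) Ry(pitch) Rx(roll)).
In Python, from workcell import observe, cams, workorder, bot gives the robot as it stands. The module is installed in compiled form; this text tells all that it offers.
- The arm moves only by the tool apply_moves, never from a script. Its arguments are lists of equal length, an entry for each row: "jaw": the opening, from -1 (shut) to 1 (fully open), so that 0 is half open; "translation": the shift along the world's x, y, z in m, a list of three; "angular": the turn, a rotation vector about the world's x, y, z in degrees, a list of three. In form: {"jaw": [jaw, ...], "translation": [[x, y, z], ...], "angular": [[ax, ay, az], ...]}. A call has 1 to 5 rows; each row is the pose to reach, as a shift and turn from the pose commanded when the call began; what a row does not reach only later rows make up. A row lasts 1/10 s, in which the tool goes at most 50 mm and 8.59 degrees, less where a joint would pass 70% of its speed; a pose out of reach is approached as far as the arm can. A call with a gripper value outside its range is refused whole. The fingers move at their own pace and stop on an object; "newtons" is the grip in N (left out, the last holds). Time passes only in rows, so rows that repeat a pose let the fingers close. It gives the time, the measured TCP pose, the force and the opening at its end, in the units of the state.
- observe(): the state, without advancing time (a new reading comes with each control period).
- cams.grab_frame(name): name is "side" or "top" or "wrist"; returns a dict with "pixels" (480x640x3 uint8, red, green, blue), "mtx" (3x3 intrinsics, pixels), "distortion" ([k1, k2, p1, p2, k3] as OpenCV has them; the pictures are not rectified), "R" (3x3) and "t" (3): a world point X has camera coordinates R X + t. Camera axes: x right, y down, z forward; pixel columns grow to the right and rows downward; lengths in m; the calibration is good to about 2 mm. A picture is of the moment at which its call begins. There is no depth.
- workorder.job_done(): hands the job in, once; it reports no verdict.
The state is a dict: "clock": time; "qpos": joint angles; "qd": joint speeds; "joint_efforts": joint torques, N m; "position": TCP position; "tool_rot": TCP orientation; "force": force on the tool from outside, world axes, zero at the start; "moment": the same for the moment, N m; "grip_width": finger opening in m.
Only numpy, scipy, OpenCV 4.12 (cv2) and the standard library are available. Lean on these libraries where they do the work, as an engineer would, in place of code of your own. Each camera call takes 0.05 s, during which the arm holds its last target. There are 200 camera calls.

## Working session

There is one attempt and no reset: what is moved stays moved. The work goes in short steps, Python scripts to look and compute and a tool call to move; the robot and the scene stay as the last step left them, time stands still between calls to the robot, and variables do not carry over. Pictures are saved under pics/ and viewed, about 8 in all and at most 12, crops included, and the job is handed in when it is done.

Besides the shell and the picture viewer there is one more tool, called after "Emit:" as a command line: name --argument value ..., lists and objects as JSON in quotes. apply_moves: Moves the arm, as the interface text tells. Its arguments: {"type":"object","properties":{"jaw":{"type":"array"},"translation":{"type":"array"},"angular":{"type":"array"},"newtons":{"type":"number"}},"required":["jaw","translation","angular"]}

```bash
mkdir -p pics; cat > h.py <<'E'
import numpy as np, cv2
from workcell import observe, cams, workorder, bot
def grab(n,f=None):
    g=cams.grab_frame(n)
    np.savez(f'pics/{n}.npz',**{k:np.array(v) for k,v in g.items()})
    if f: cv2.imwrite(f'pics/{f}.png',g['pixels'][:,:,::-1])
    return g
def load(n): return np.load(f'pics/{n}.npz')
def proj(g,X):
    X=np.atleast_2d(X).astype(float)
    return cv2.projectPoints(X,cv2.Rodrigues(np.array(g['R']))[0],np.array(g['t'],float),np.array(g['mtx'],float),np.array(g['distortion'],float))[0][:,0]
def ray(g,uv,z):
    p=cv2.undistortPoints(np.array(uv,float).reshape(-1,1,2),np.array(g['mtx'],float),np.array(g['distortion'],float))[:,0]
    R=np.array(g['R']);c=-R.T@g['t']
    d=np.c_[p,np.ones(len(p))]@R
    return c+d*((z-c[2])/d[:,2])[:,None]
def crop(g,f,u0,v0,u1,v1,s):
    cv2.imwrite(f'pics/{f}.png',cv2.resize(g['pixels'][v0:v1,u0:u1,::-1],None,fx=s,fy=s,interpolation=cv2.INTER_CUBIC))
E
python3 -c "
from h import *
o=observe();print({k:np.round(v,3) for k,v in o.items()},bot.nose_length)
a=grab('top')['pixels'];b=grab('side')['pixels']
cv2.imwrite('pics/a.png',a[:,:,::-1]);cv2.imwrite('pics/b.png',b[:,:,::-1])"
```

```text
{'clock': np.float64(0.0), 'qpos': array([ 1.042,  0.522, -0.036,  1.6  ,  0.021,  1.021, -0.113]), 'qd': array([-0.   ,  0.001, -0.001, -0.   ,  0.001,  0.   ,  0.   ]), 'joint_efforts': array([-1.0000e-03, -9.2711e+01,  1.9800e+00, -3.6994e+01,  1.8000e-02,
        8.0000e-03, -0.0000e+00]), 'position': array([ 0.277, -0.56 ,  0.25 ]), 'tool_rot': array([-1.572, -0.   , -2.683]), 'force': array([ 0.164, -0.604,  0.285]), 'moment': array([ 0.015, -0.03 ,  0.027]), 'grip_width': np.float64(0.085)} 0.019
```

View pics/a.png

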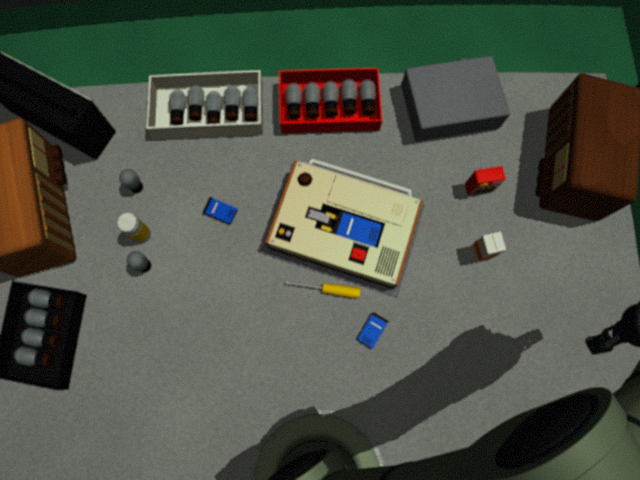

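View pics/b.png

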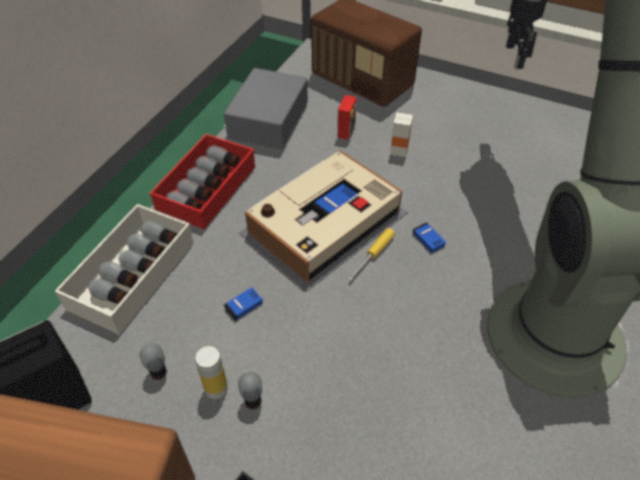

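There are three blue packs in the top view: (220,210) and (373,330) lie on the table, and (360,230) lies in the bay. The one in the bay is the largest and sits at the springs, so it is the one meant. I'll confirm that in an enlarged crop.

```bash
python3 -c "
from h import *
crop(load('top'),'c',260,150,430,290,4.5)
g=load('top');print(-g['R'].T@g['t'],g['mtx'][0,0]); g=load('side');print(-g['R'].T@g['t'])"
```

```text
[0.23431004 0.00386785 1.30098252] 575.4760931668523
[0.14509557 0.79558079 1.0422954 ]
```

View pics/c.png

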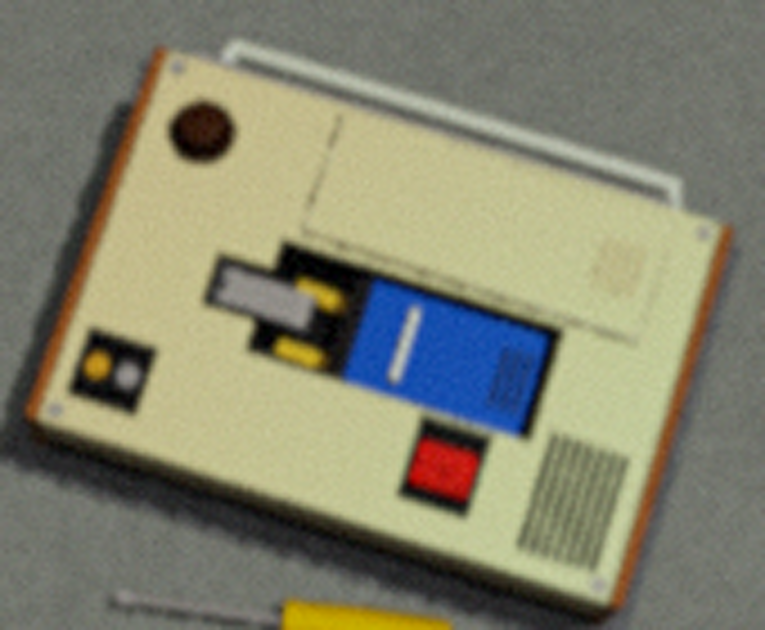

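The crop confirms it. The large pack in the bay has its white ridge at crop (405,343), nose to the left. The spring is at (265,295) and the red pad at (443,468). Radio +x points image-left. Next I'll fit the radio pose.

```bash
cat >> h.py <<'E'
def cp(P,u0=260,v0=150,s=4.5): return (np.array(P,float)+.5)/s-.5+[u0,v0]
def fit(L,W):
    L=np.array(L,float);lc=L.mean(0);wc=W.mean(0)
    H=(L-lc).T@(W-wc);a=np.arctan2(H[0,1]-H[1,0],H[0,0]+H[1,1])
    R=np.array([[np.cos(a),-np.sin(a)],[np.sin(a),np.cos(a)]]);t=wc-R@lc
    return a,R,t,(L@R.T+t-W)
E
python3 -c "
from h import *
g=load('top')
L=np.array([[152,-101],[-152,-101],[-152,101],[152,101],[60,-24],[-86,-24],[-86,36],[60,36]])/1e3
P=[[160,50],[733,230],[612,606],[32,418],[285,243],[560,330],[525,437],[248,350]]
W=ray(g,cp(P),.072)[:,:2]
a,R,t,e=fit(L,W);print(a,np.degrees(a),t);print(np.round(e*1e3,1))
loc=lambda p,z:(ray(g,cp([p]),z)[0,:2]-t)@R*1e3
print('ridge',loc([405,343],.064),'pad',loc([443,468],.0805),'nose',loc([343,330],.063),'tail',loc([540,382],.058),'roll',loc([308,312],.062))
s=load('side')
print(np.round(proj(s,np.c_[L@R.T+t,np.full(8,.072)])))
crop(s,'d',235,140,415,285,4.4)"
```

```text
1.215914472197414 69.6667675057889 [ 0.54983871 -0.08001267]
[[ 2.8  1.9]
 [ 1.  -1.3]
 [-2.8 -4.2]
 [ 0.8  4.6]
 [ 1.9  1.3]
 [ 0.1 -2.4]
 [-3.2 -2. ]
 [-0.6  2. ]]
ridge [-13.32948533   5.15054886] pad [-49.57630587  62.72157812] nose [17.73101086  8.23631873] tail [-82.60382736   1.46612002] roll [37.01138756  4.6896023 ]
[[245. 212.]
 [341. 150.]
 [403. 191.]
 [307. 262.]
 [299. 209.]
 [345. 178.]
 [363. 191.]
 [317. 223.]]
```

View pics/d.png

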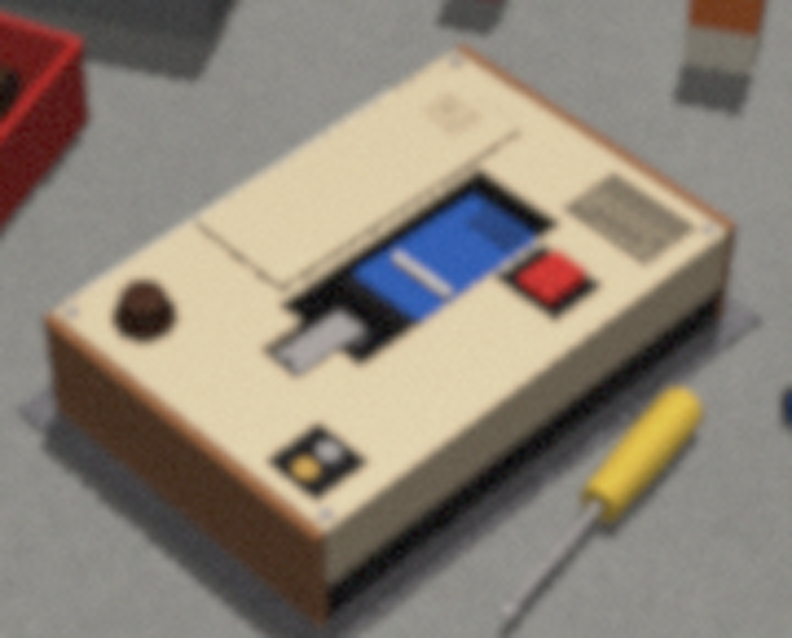

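The side-view prediction agrees to about 1 px. I'll move over the bay with jaws shut and tool x along radio x.

Emit:
apply_moves --jaw '[-1, -1, -1, -1, -1]' --translation '[[0.02, 0.035, 0], [0.04, 0.07, 0], [0.06, 0.105, 0], [0.08, 0.14, 0], [0.1, 0.175, 0]]' --angular '[[0, 0, 3.5], [0, 0, 7], [0, 0, 10.5], [0, 0, 14], [0, 0, 17.5]]'

```text
clock: 0.6
position: [0.3772, -0.3838, 0.2501]
tool_rot: [-1.571, -0.0, -2.375]
force: [1.0, -0.6, 0.0]
grip_width: 0.0123
```

Emit:
apply_moves --jaw '[-1, -1, -1, -1, -1]' --translation '[[0.02, 0.035, 0], [0.04, 0.07, 0], [0.06, 0.105, 0], [0.08, 0.14, 0], [0.1, 0.175, 0]]' --angular '[[0, 0, 3.5], [0, 0, 7], [0, 0, 10.5], [0, 0, 14], [0, 0, 17.5]]'

```text
clock: 1.1
position: [0.4772, -0.2089, 0.2502]
tool_rot: [-1.571, -0.0, -2.07]
force: [1.2, -0.6, 1.0]
grip_width: -0.0004
```

Emit:
apply_moves --jaw '[-1, -1, -1, -1, -1]' --translation '[[0.02, 0.035, 0], [0.04, 0.07, 0], [0.057, 0.105, 0], [0.057, 0.105, 0], [0.057, 0.105, 0]]' --angular '[[0, 0, 3.5], [0, 0, 7], [0, 0, 8.4], [0, 0, 8.4], [0, 0, 8.4]]'

```text
clock: 1.6
position: [0.5338, -0.1047, 0.2499]
tool_rot: [-1.572, -0.0, -1.924]
force: [-0.4, -0.6, 0.2]
grip_width: 0.0
```

```bash
python3 -c "
from h import *
g=grab('wrist','e');o=observe();print({k:np.round(v,3) for k,v in o.items()});print(-g['R'].T@g['t'])
a=1.21591;R=np.array([[np.cos(a),-np.sin(a)],[np.sin(a),np.cos(a)]]);t=np.array([.54984,-.08001])
L=np.array([[60,-24],[-86,-24],[-86,36],[60,36],[-35,75],[-65,75]])/1e3
print(np.round(proj(g,np.c_[L@R.T+t,[.072]*4+[.08]*2])))
"
```

```text
{'clock': np.float64(1.65), 'qpos': array([ 0.351,  0.411, -0.352,  1.802,  0.169,  0.959, -0.427]), 'qd': array([ 0.02 , -0.005,  0.01 ,  0.002,  0.001,  0.002, -0.   ]), 'joint_efforts': array([-2.6150e+00, -7.8301e+01, -5.1770e+00, -3.5368e+01, -9.5000e-02,
       -4.9000e-02, -7.4000e-02]), 'position': array([ 0.533, -0.106,  0.25 ]), 'tool_rot': array([-1.571e+00, -1.000e-03, -1.926e+00]), 'force': array([-0.662, -1.357,  0.287]), 'moment': array([-0.045,  0.006,  0.014]), 'grip_width': np.float64(0.0)}
[ 0.55666337 -0.03997264  0.37472556]
[[359. 110.]
 [354. 285.]
 [286. 285.]
 [282. 109.]
 [236. 230.]
 [238. 265.]]
```

View pics/e.png

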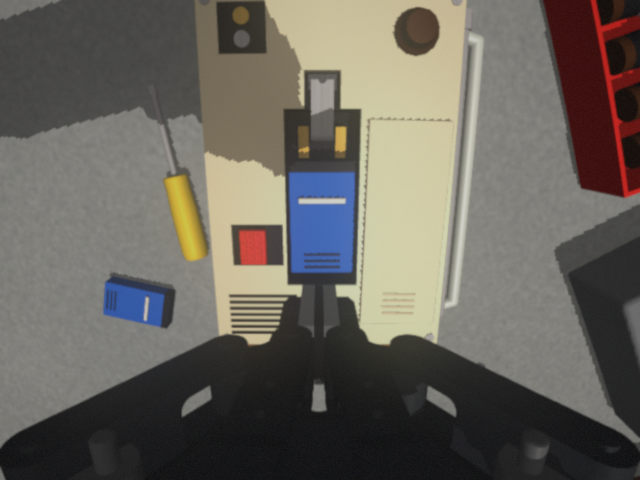

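The wrist view shows the bay corners at (286,110), (360,110), (355,284) and (287,285), within about 3 px of prediction. The ridge is at (322,201) and the pad spans columns 240–267. I'll compute the pack position and descend.

```bash
python3 -c "
from h import *
g=load('wrist')
L=np.array([[60,-24],[-86,-24],[-86,36],[60,36]])/1e3
W=ray(g,[[360,110],[355,284.5],[286.5,285],[285,110]],.072)[:,:2]
a,R,t,e=fit(L,W);print(np.degrees(a),t,np.round(e*1e3,1))
loc=lambda p,z:(ray(g,[p],z)[0,:2]-t)@R*1e3
print('ridge',loc([322,204.5],.066),loc([322,198],.066),'pad',loc([240,247],.0805),loc([267,247],.0805),'nose',loc([322,159],.063),'roll',loc([321,152],.062))
for x in (-27,-29,11):print(x,R@[x/1e3,.006]+t)
"
```

```text
69.51549707449531 [ 0.55077939 -0.08057561] [[ 0.8 -0.2]
 [-0.1 -0.7]
 [ 0.2  0.1]
 [-0.8  0.8]]
ridge [-15.70118671   5.58146692] [-10.19456455   5.62842406] pad [-49.06109995  73.36300111] [-48.91127917  50.92061444] nose [21.69457195  5.87240635] roll [27.29369012  6.73249879]
-27 [ 0.53571003 -0.10376859]
-29 [ 0.53501012 -0.10564213]
11 [ 0.54900828 -0.06817145]
```

Emit:
apply_moves --jaw '[-1, -1, -1, -1, -1]' --translation '[[0.001, 0, -0.045], [0.001, 0, -0.09], [0.001, 0, -0.135], [0.001, 0, -0.16], [0.001, 0, -0.16]]' --angular '[[0, 0, 0], [0, 0, 0], [0, 0, 0], [0, 0, 0], [0, 0, 0]]'

```text
clock: 2.15
position: [0.5325, -0.1063, 0.0874]
tool_rot: [-1.576, -0.002, -1.927]
force: [0.7, -0.3, 0.3]
grip_width: 0.0004
```

Emit:
apply_moves --jaw '[-1, -1, -1, -1]' --translation '[[0, 0, -0.003], [0, 0, -0.006], [0, 0, -0.008], [0, 0, -0.008]]' --angular '[[0, 0, 0], [0, 0, 0], [0, 0, 0], [0, 0, 0]]'

```text
clock: 2.55
position: [0.5351, -0.1056, 0.083]
tool_rot: [-1.57, 0.0, -1.926]
force: [-0.5, -0.3, 0.5]
grip_width: -0.0
```

Emit:
apply_moves --jaw '[-1, -1, -1, -1]' --translation '[[0, 0, -0.001], [0, 0, -0.002], [0, 0, -0.003], [0, 0, -0.003]]' --angular '[[0, 0, 0], [0, 0, 0], [0, 0, 0], [0, 0, 0]]'

```text
clock: 2.95
position: [0.5349, -0.1054, 0.0794]
tool_rot: [-1.571, 0.0, -1.925]
force: [-1.1, -0.1, 5.6]
grip_width: -0.0
```

Emit:
apply_moves --jaw '[-1, -1, -1]' --translation '[[0, 0, -0.001], [0, 0, -0.002], [0, 0, -0.002]]' --angular '[[0, 0, 0], [0, 0, 0], [0, 0, 0]]'

```text
clock: 3.25
position: [0.5353, -0.1048, 0.0778]
tool_rot: [-1.57, 0.001, -1.925]
force: [-1.8, 2.7, 13.6]
grip_width: 0.0
```

Emit:
apply_moves --jaw '[-1, -1, -1, -1, -1]' --translation '[[0, 0, -0.0005], [0.001, 0.0028, -0.0005], [0.0021, 0.0056, -0.0005], [0.0031, 0.0084, -0.0005], [0.0042, 0.0112, -0.0005]]' --angular '[[0, 0, 0], [0, 0, 0], [0, 0, 0], [0, 0, 0], [0, 0, 0]]'

```text
clock: 3.75
position: [0.5392, -0.0947, 0.0772]
tool_rot: [-1.57, -0.001, -1.926]
force: [-1.5, -3.3, 8.8]
grip_width: 0.0001
```

Emit:
apply_moves --jaw '[-1, -1, -1]' --translation '[[0, 0, -0.0005], [0.0007, 0.0019, -0.0007], [0.0014, 0.0037, -0.0007]]' --angular '[[0, 0, 0], [0, 0, 0], [0, 0, 0]]'

```text
clock: 4.05
position: [0.5408, -0.0918, 0.077]
tool_rot: [-1.569, -0.001, -1.927]
force: [-3.8, -6.9, 17.4]
grip_width: -0.0001
```

Firmly flat (17 N). Next I'll slide under the spring.

Emit:
apply_moves --jaw '[-1, -1, -1, -1]' --translation '[[0.0007, 0.0019, 0], [0.0014, 0.0037, 0], [0.0021, 0.0056, 0], [0.0028, 0.0075, 0]]' --angular '[[0, 0, 0], [0, 0, 0], [0, 0, 0], [0, 0, 0]]'

```text
clock: 4.45
position: [0.5433, -0.0852, 0.077]
tool_rot: [-1.569, -0.002, -1.927]
force: [-5.7, -17.4, 21.3]
grip_width: 0.0005
```

Emit:
apply_moves --jaw '[-1, -1, -1, -1]' --translation '[[0.0007, 0.0019, 0], [0.0014, 0.0037, 0], [0.0021, 0.0056, 0], [0.0028, 0.0075, 0]]' --angular '[[0, 0, 0], [0, 0, 0], [0, 0, 0], [0, 0, 0]]'

```text
clock: 4.85
position: [0.546, -0.0779, 0.077]
tool_rot: [-1.569, -0.003, -1.927]
force: [-4.6, -13.3, 20.6]
grip_width: -0.0002
```

Emit:
apply_moves --jaw '[-1, -1, -1, -1]' --translation '[[0.0007, 0.0019, 0], [0.0014, 0.0037, 0], [0.0021, 0.0056, 0], [0.0028, 0.0075, 0]]' --angular '[[0, 0, 0], [0, 0, 0], [0, 0, 0], [0, 0, 0]]'

```text
clock: 5.25
position: [0.5489, -0.0705, 0.077]
tool_rot: [-1.569, -0.003, -1.927]
force: [-4.8, -13.1, 20.4]
grip_width: 0.0003
```

Emit:
apply_moves --jaw '[-1, -1, -1]' --translation '[[0.0007, 0.0019, 0], [0.0014, 0.0037, 0], [0.0014, 0.0037, 0]]' --angular '[[0, 0, 0], [0, 0, 0], [0, 0, 0]]'

```text
clock: 5.55
position: [0.5504, -0.0664, 0.077]
tool_rot: [-1.569, -0.002, -1.927]
force: [-4.4, -11.0, 20.2]
grip_width: 0.0
```

Emit:
apply_moves --jaw '[-1, -1, -1]' --translation '[[0.0003, 0.0009, 0], [0.0007, 0.0019, 0], [0.0007, 0.0019, 0]]' --angular '[[0, 0, 0], [0, 0, 0], [0, 0, 0]]'

```text
clock: 5.85
position: [0.551, -0.0648, 0.077]
tool_rot: [-1.569, -0.003, -1.927]
force: [-4.5, -12.2, 20.1]
grip_width: 0.0001
```

Emit:
apply_moves --jaw '[-1, -1, -1]' --translation '[[0.0003, 0.0009, 0], [0.0005, 0.0014, 0], [0.0005, 0.0014, 0]]' --angular '[[0, 0, 0], [0, 0, 0], [0, 0, 0]]'

```text
clock: 6.15
position: [0.551, -0.0646, 0.077]
tool_rot: [-1.57, -0.004, -1.928]
force: [-7.1, -19.1, 22.8]
grip_width: -0.0
```

Emit:
apply_moves --jaw '[-1, -1, -1, -1, -1]' --translation '[[-0.0002, -0.0006, 0.0007], [-0.0003, -0.001, 0.0014], [-0.0005, -0.0014, 0.003], [-0.001, -0.0025, 0.008], [-0.001, -0.0025, 0.03]]' --angular '[[0, 0, 0], [0, 0, 0], [0, 0, 0], [0, 0, 0], [0, 0, 0]]'

```text
clock: 6.65
position: [0.5493, -0.0633, 0.105]
tool_rot: [-1.574, -0.001, -1.925]
force: [0.4, 0.9, 0.5]
grip_width: 0.0002
```

Emit:
apply_moves --jaw '[-1, -1, -1, -1]' --translation '[[0, 0, 0.04], [0, 0, 0.08], [0, 0, 0.1], [0, 0, 0.1]]' --angular '[[0, 0, 0], [0, 0, 0], [0, 0, 0], [0, 0, 0]]'

```text
clock: 7.05
position: [0.5517, -0.0633, 0.2093]
tool_rot: [-1.566, 0.001, -1.925]
force: [-0.3, 0.5, 0.2]
grip_width: 0.0001
```

```bash
python3 -c "
from h import *
g=grab('wrist');o=observe();print(o['position'],o['tool_rot'],o['force'])
crop(g,'f',160,40,460,340,2)
a=np.radians(69.515);R=np.array([[np.cos(a),-np.sin(a)],[np.sin(a),np.cos(a)]]);t=np.array([.55078,-.08058])
f=lambda x,y,z:print((x,y,z),np.round((proj(g,np.r_[R@[x/1e3,y/1e3]+t,z/1e3])[0]-[160,40])*2))
f(60,36,72);f(60,-24,72);f(-86,36,72);f(24.5,6,62);f(-40,6,58);f(-50,64,80.5);f(-50,75,80.5)
print(R@[-.05,.096]+t)
"
```

```text
[ 0.55088617 -0.06338161  0.20742656] [-1.56837302e+00  6.92704161e-04 -1.92526945e+00] [-0.54136729  0.23072716 -1.10661335]
(60, 36, 72) [230. 266.]
(60, -24, 72) [402. 267.]
(-86, 36, 72) [240. 633.]
(24.5, 6, 62) [315. 360.]
(-40, 6, 58) [315. 514.]
(-50, 64, 80.5) [162. 562.]
(-50, 75, 80.5) [133. 562.]
[ 0.44335256 -0.09382183]
```

View pics/f.png

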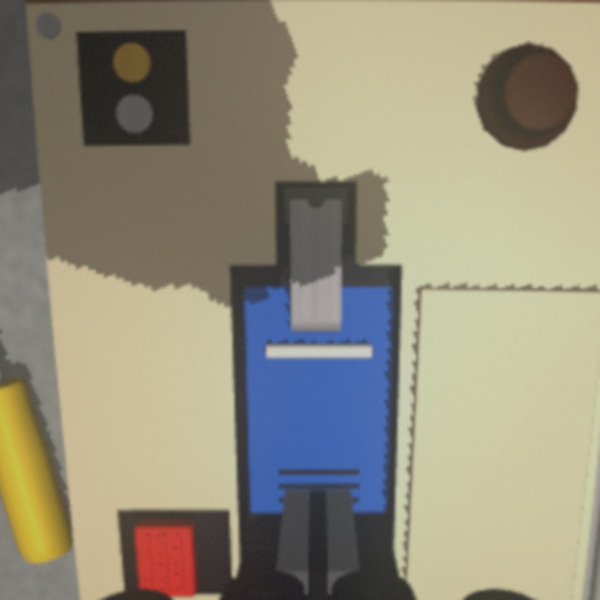

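The pack is home and stays flat: the ridge rear is at crop row 358, against 360 predicted for home, and the nose is under the spring. The pad edge is at crop column 135, y≈74. Next is the lock, pushed from its +y side.

Emit:
apply_moves --jaw '[-1, -1, -1, -1, -1]' --translation '[[-0.04, -0.01, 0], [-0.08, -0.02, 0], [-0.111, -0.029, 0], [-0.111, -0.029, -0.04], [-0.111, -0.029, -0.08]]' --angular '[[0, 0, 0], [0, 0, 0], [0, 0, 0], [0, 0, 0], [0, 0, 0]]'

```text
clock: 7.6
position: [0.439, -0.0929, 0.1255]
tool_rot: [-1.569, 0.0, -1.926]
force: [1.8, -0.7, -1.3]
grip_width: 0.0004
```

Emit:
apply_moves --jaw '[-1, -1, -1, -1]' --translation '[[0, 0, -0.015], [0, 0, -0.03], [0, 0, -0.03], [0, 0, -0.03]]' --angular '[[0, 0, 0], [0, 0, 0], [0, 0, 0], [0, 0, 0]]'

```text
clock: 8.0
position: [0.439, -0.0922, 0.0959]
tool_rot: [-1.572, -0.0, -1.925]
force: [0.4, 0.3, 0.8]
grip_width: -0.0003
```

Emit:
apply_moves --jaw '[-1, -1, -1, -1, -1]' --translation '[[0.0028, -0.001, -0.001], [0.0056, -0.0021, -0.001], [0.0084, -0.0031, -0.001], [0.0112, -0.0042, -0.001], [0.014, -0.0052, -0.001]]' --angular '[[0, 0, 0], [0, 0, 0], [0, 0, 0], [0, 0, 0], [0, 0, 0]]'

```text
clock: 8.5
position: [0.4537, -0.0978, 0.0953]
tool_rot: [-1.57, 0.0, -1.926]
force: [0.3, 0.1, 0.3]
grip_width: -0.0002
```

Emit:
apply_moves --jaw '[-1, -1, -1, -1, -1]' --translation '[[0.0028, -0.001, 0], [0.0056, -0.0021, 0], [0.0075, -0.0028, 0], [0.0094, -0.0035, 0], [0.0094, -0.0035, 0]]' --angular '[[0, 0, 0], [0, 0, 0], [0, 0, 0], [0, 0, 0], [0, 0, 0]]'

```text
clock: 9.0
position: [0.4629, -0.1012, 0.095]
tool_rot: [-1.571, 0.0, -1.925]
force: [0.7, 0.8, 0.6]
grip_width: 0.0
```

```bash
python3 -c "
from h import *
s=grab('side');t=grab('top');print(observe()['force'],observe()['position'])
A=cv2.resize(s['pixels'][150:240,310:410],None,fx=4,fy=6.0*.8,interpolation=2)
B=cv2.resize(t['pixels'][200:290,310:410],None,fx=4,fy=4.8,interpolation=2)
cv2.imwrite('pics/g.png',np.hstack([A,B])[:,:,::-1])"
```

```text
[ 0.45875031  0.58027919 -0.7889809 ] [ 0.46286064 -0.10121097  0.09508373]
```

View pics/g.png

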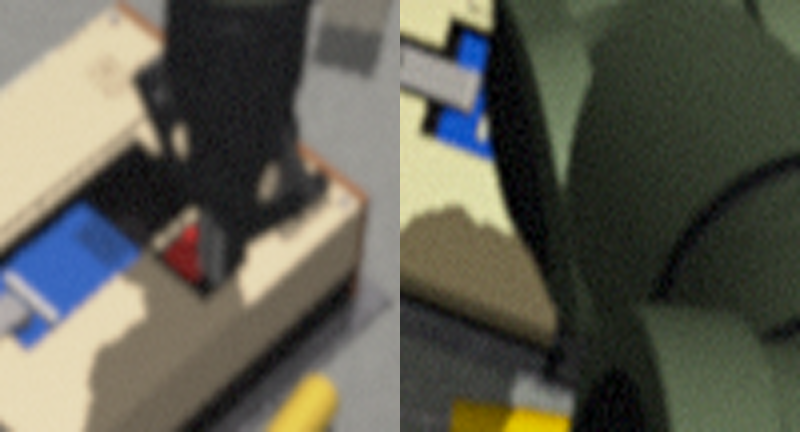

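The side view shows the fingertip against the red pad's +y side, with the pad in front of it. I'll keep pushing until it stops.

Emit:
apply_moves --jaw '[-1, -1, -1]' --translation '[[0.0014, -0.0005, 0], [0.0028, -0.001, 0], [0.0042, -0.0016, 0]]' --angular '[[0, 0, 0], [0, 0, 0], [0, 0, 0]]'

```text
clock: 9.4
position: [0.467, -0.1027, 0.0951]
tool_rot: [-1.571, -0.0, -1.925]
force: [-1.9, 1.1, 1.2]
grip_width: 0.0003
```

Emit:
apply_moves --jaw '[-1, -1, -1]' --translation '[[0.0014, -0.0005, 0], [0.0028, -0.001, 0], [0.0028, -0.001, 0]]' --angular '[[0, 0, 0], [0, 0, 0], [0, 0, 0]]'

```text
clock: 9.7
position: [0.47, -0.1038, 0.0951]
tool_rot: [-1.571, 0.0, -1.925]
force: [0.4, 0.5, 1.4]
grip_width: 0.0002
```

Emit:
apply_moves --jaw '[-1, -1]' --translation '[[0.0014, -0.0005, 0], [0.0024, -0.0009, 0]]' --angular '[[0, 0, 0], [0, 0, 0]]'

```text
clock: 9.9
position: [0.4722, -0.1047, 0.0951]
tool_rot: [-1.571, -0.0, -1.925]
force: [-1.2, 2.2, 0.5]
grip_width: -0.0
```

Emit:
apply_moves --jaw '[-1, -1]' --translation '[[0.0014, -0.0005, 0], [0.0024, -0.0009, 0]]' --angular '[[0, 0, 0], [0, 0, 0]]'

```text
clock: 10.1
position: [0.4735, -0.1052, 0.0949]
tool_rot: [-1.573, -0.001, -1.925]
force: [-12.1, 7.3, 9.7]
grip_width: -0.0001
```

Hard stop. I'll back off in +y, rise, and move the wrist camera over to check.

Emit:
apply_moves --jaw '[-1, -1, -1, -1, -1]' --translation '[[0.0005, -0.0002, 0], [0.0005, -0.0002, 0], [0, 0, 0], [-0.008, 0.003, 0], [-0.012, 0.0045, 0.01]]' --angular '[[0, 0, 0], [0, 0, 0], [0, 0, 0], [0, 0, 0], [0, 0, 0]]'

```text
clock: 10.6
position: [0.4616, -0.1008, 0.1047]
tool_rot: [-1.572, -0.0, -1.925]
force: [0.7, -0.4, 0.8]
grip_width: 0.0002
```

Emit:
apply_moves --jaw '[-1, -1, -1, -1, -1]' --translation '[[0, 0, 0.04], [0, 0, 0.08], [0, -0.04, 0.12], [0.01, -0.08, 0.14], [0.01, -0.08, 0.14]]' --angular '[[0, 0, 0], [0, 0, 0], [0, 0, 0], [0, 0, 0], [0, 0, 0]]'

```text
clock: 11.1
position: [0.4738, -0.1863, 0.249]
tool_rot: [-1.564, -0.001, -1.931]
force: [0.0, -0.1, -0.5]
grip_width: 0.0002
```

```bash
python3 -c "
from h import *
g=grab('wrist');o=observe();print(o['position'],o['force'])
a=np.radians(69.515);R=np.array([[np.cos(a),-np.sin(a)],[np.sin(a),np.cos(a)]]);t=np.array([.55078,-.08058])
c=proj(g,np.r_[R@[-.02,.03]+t,.07])[0];u0,v0=int(max(0,min(c[0]-120,400))),int(max(0,min(c[1]-110,260)))
crop(g,'i',u0,v0,u0+240,v0+220,2.7)
f=lambda x,y,z:print((x,y,z),np.round((proj(g,np.r_[R@[x/1e3,y/1e3]+t,z/1e3])[0]-[u0,v0])*2.7))
f(60,36,72);f(60,-24,72);f(-86,36,72);f(24.5,6,62);f(-40,6,58);f(-50,59,80.5);f(-50,37,80.5);f(-50,23,56)
"
```

```text
[ 0.4730825  -0.18389118  0.24731008] [ 0.04877616  0.37960763 -0.83864992]
(60, 36, 72) [304. -83.]
(60, -24, 72) [528. -80.]
(-86, 36, 72) [305. 465.]
(24.5, 6, 62) [410.  70.]
(-40, 6, 58) [404. 307.]
(-50, 59, 80.5) [223. 339.]
(-50, 37, 80.5) [301. 339.]
(-50, 23, 56) [347. 341.]
```

View pics/i.png

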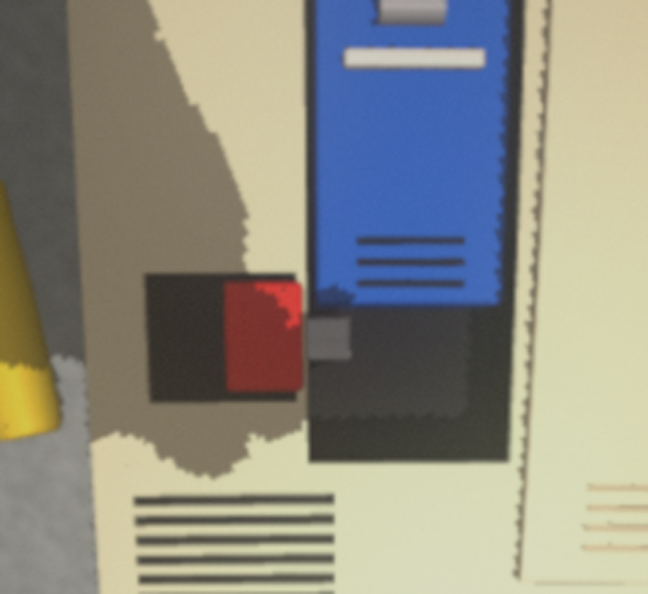

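The pad spans crop columns 225–302 (223–301 predicted when fully locked). The tongue reaches column 351, behind the tail at row 305, and the pack is still home. I'm handing in.

```bash
python3 -c "
from h import *
print(workorder.job_done())"
```

```text
the job is handed in; nothing more can be done
None
```

The battery pack is fully home under the hold-down spring, the lock slider is across behind it, and the job is handed in (no verdict is reported).

- **Pack:** I pressed it flat with about 20 N and slid it in with about 14 N, until the push force rose to about 20 N and it stopped moving at the end wall. In the last picture its ridge and tail sat within about 1 mm of the home position, with the nose under the spring.
- **Lock:** I pushed the red slider by its +y side until it hit a hard stop at about 14 N. In the last picture the pad was within 1 mm of the fully locked position and the tongue stood behind the pack.
- **Robot:** it ended well clear of everything, with about 0 N on the tool, at about 11 s.

- **Not measured:** I could not measure the hold-down spring's force on the pack or the pack's exact tilt; I judged both only from the pictures and from the height at which the fingertip pressed.
- **Disagreement:** the first radio position from the top camera was off by up to 5 mm at the corners. I corrected it from a wrist camera picture, which fitted to about 1 mm.

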